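Shut the hinged filter cell and hold it pinned for bolting

ROBOT

A 6-joint arm with a two-finger parallel gripper is mounted at the origin on a cart in front of the work surface, level with it; the furniture and walls round the work are solid. World frame = base frame: x ahead of the robot, y to its left, z up, the work surface at z = 0. Lengths are in m, angles in rad, forces in N, time in s.
With the tool pointing down it reaches from about 0.35 to 0.85 m from the base axis. Payload 8.1 kg.
Tool frame: the origin (TCP) lies midway between the tips of the shut fingers; the grasp point (between the pads) lies robot.grip_depth behind it (robot.grip_depth is the distance from the TCP to the grasp point, in m); z points along the fingers, y is the line along which they close (so a half turn about z gives the same grasp; the last joint's range is limited). The gripper opens to 93 mm and grips with 3 to 60 N. Pads are 15 mm wide; open, the fingers measure 128 mm over their backs; the gripper's body (75 mm by 188 mm) begins 65 mm behind the grasp point.
Start: joints at [-1.255, 0.13, 1.488, -0, 1.523, -0.085], TCP at [0.234, -0.552, 0.219] pointing down, gripper open.
Joint ranges: [-2.96, 2.96], [-0.89, 2.26], [0.02, 2.5], [-1.34, 4.48], [0, 2.73], [-2.66, 2.66]. Speed limits (rad/s): [2.39, 2.39, 2.79, 3.14, 3.14, 3.14].

INTERFACE

Orientations are given as a rotation vector (axis times angle).
In Python, from plant import robot gives the robot as it stands.
- The arm moves only by the tool carry_out, never from a script. Its argument "rows" is a list of rows, each a list of 6 numbers: the shift along the tool's x, y, z in m, then the turn, a rotation vector about the tool's x, y, z in degrees. A call has 1 to 12 rows; each row is the pose to reach, as a shift and turn from the pose commanded when the call began, along the tool's axes at that moment; what a row does not reach only later rows make up. A row lasts 1/8 s, in which the tool goes at most 62.5 mm and 10.7 degrees, less where a joint would pass 70% of its speed; a pose out of reach is approached as far as the arm can. A call with a gripper value outside its range is refused whole. "jaw" is the closure in counts, from 0 (fully open) to 255 (shut), set as the call begins (left out, the last holds). The fingers move at their own pace and stop on an object; "force" is the grip in N (left out, the last holds). Time passes only in rows, so rows that repeat a pose let the fingers close. It gives the time, the measured TCP pose, the force, the opening and the grip force at its end, in the units of the state.
- robot.read_state(): the state, without advancing time (a new reading comes with each control period).
- robot.read_camera(name): name is "scene" or "top" or "wrist"; returns the picture (480x640x3 uint8, red, green, blue); there is no depth.
- robot.camera_model(name): a dict with "fx", "fy", "cx", "cy" (pixels), "R" (3x3) and "t" (3): a world point X has camera coordinates R X + t; the wrist camera has in their place "mount" (4x4, takes a point from camera to tool coordinates, whose origin is the TCP and whose axes are the flange's). Camera axes: x right, y down, z forward; pixel columns grow to the right and rows downward; lengths in m; the calibration is good to about 2 mm. The wrist camera is an equidistant fisheye: a pixel r from the principal point sees the ray r / f radians off the axis. A picture is of the moment at which its call begins: read the wrist's pose just before it. camera_model takes no time and is no camera call.
- robot.close_job(): hands the job in; it is judged then, once.
Trained networks look in the newest picture that a camera, given by its name, has taken for a name from the list of things; names that differ only in an ending like _2 or _b are one class to them, and where a whole thing is asked for, a point or a joint stands for the part that bears it (a point fixed in the world has none). Each returns a list of dicts, best first, with "conf" (0 to 1); they miss things now and then, are a little off and sometimes report something else, mostly with a low value. They report only what shows in the picture. A call takes as long as a camera call.
- robot.outline_of(camera, target): "pixels" (480x640 bool, what is visible of it) and "pixel" ([column, row] in pixels, amid what is visible of it).
The state is a dict: "t": time; "q": joint angles; "dq": joint speeds; "joint_torque": joint torques, N m; "tool_pos": TCP position; "orientation": TCP orientation; "force": force on the tool from outside, world axes, zero at the start; "wrist_torque": the same for the moment, N m; "opening": finger opening in m; "gripper_force": force on a finger pad.
Only numpy, scipy, OpenCV 4.12 (cv2) and the standard library are available. Lean on these libraries where they do the work, as an engineer would, in place of code of your own. Each camera call takes 0.05 s, during which the arm holds its last target. There are 200 camera calls.

TASK

Get the steel filter cell on the black mat ready for its eye bolts: turn the blue handle of its drain cock clockwise until it clicks over to shut, fold the open lid down onto the orange gasket, then take the red-knobbed locating pin from its stand and push it down through the hole in the lid's front ear into the body below until its collar presses the lid fully shut. The gasket is springy, so finish still holding the pin firmly down with the lid pressed shut (do not let go), and leave the other things on the bench where they are.

Things in the scene. Friction and masses are not known exactly. Their poses are not given: they have to be found in the camera images.
- cell: Lower half of a steel filter cell, fixed, on a 10 mm plate (within x -150..85, y +-65, all mm) flat on the black mat. Origin on the plate's underside; x points from the pin's ear to the hinge, roughly away from the robot; z up. Round body 100 across centred at x = 5, gasketed top at z = 44. Eye bolts stick out at x = 5 to y = +-104, z = 20 to 28. Drain cock at x = -118, y = -34
- cell_hinge (a point): Centre of the lid's hinge axis (the axis is the cell's y axis), at x = +62, z = 46 mm in the cell's frame
- lid (a joint): Lid angle, rad: 0 = lying on the relaxed gasket, 1.3 = wide open; starts 0.95 to 1.2. Stiff hinge (0.22 N m): the 0.3 kg lid stays where left; push its outer face down. 14 mm thick, outer face 12 mm from the hinge axis; disc 7 to 107 mm from the axis, 100 mm wide, ear 34 mm wide out to 135 mm; hose stub 18 mm tall on the outer face 45 mm from the axis
- gasket (a joint): Angle that the springy gasket holds the lid up, rad: 0.05 = relaxed (starts so), 0 = fully squeezed, lid shut. The lid's whole angle above level is joint lid + joint gasket. About 8 N down at the pin squeezes it fully
- lid_hole (a point): Centre of the upper mouth of the round hole (14.5 mm) through the lid's front ear, on the outer face, 118 mm from the hinge axis; it moves with the lid
- body_hole (a point): Centre of the mouth of the round hole (14 mm wide, 32 mm deep) in the body's front ear, at x = -56, z = 44 mm in the cell's frame; the lid's hole lies over it when the lid is shut
- cock (a joint): Turn of the drain cock, rad, growing clockwise seen from above: 0 = open (handle along the cell's x axis; starts so), 1.57 = shut (handle along its y axis, against the stop). An over-centre spring resists with up to about 0.14 N m as far as 0.9 and pulls it back if let go; beyond that it snaps over to 1.57 by itself
- cock_grip (a point): Centre of the cock's blue handle, a level bar 48 mm long, 12 mm thick and 22 mm tall, 64 mm above the cell's underside, turning about the vertical through this point; 14 mm of free space under the bar down to the cock's body
- pin_grip (a point): Centre of the red knob of the locating pin, 26 mm across and 28 mm tall, round, on top of the upright pin; 69 mm above the pin's tip and 27 mm above the underside of its collar (24 mm across). z along the pin, up
- pin_tip (a point): Lower end of the pin's steel shank, 12 mm thick, 42 mm long from tip to collar, tapering to 6 mm over its last 10 mm
- pin_stand: Grey block 40 x 40 mm on a plate 52 x 52 mm, 48 mm tall over all, fixed on the black mat to the left of the cell's drain cock, with one hole 14 mm wide and 42 mm deep in its middle; the pin stands in it, its collar on the block's top. Origin under its centre. Behind it a pale hose loops over the bench at about x 0.55 to 0.62, y -0.13 to 0.09, from z = 0.1 m up: keep the arm clear of it
- spare_roller: Bystander: grey pump roller, 22 x 46 mm, lying on the white sheet
- number_tile: Bystander: speckled stone tile, 60 x 32 x 9 mm, on the white sheet
- binder_clip: Bystander: black spring clip, 32 x 22 x 25 mm, on the white sheet
- o_ring_tin: Bystander: round white tin, 52 mm across, 26 mm tall, on the black mat to the right
- petri_dish: Bystander: flat round dish, 59 mm across, 15 mm tall, on the black mat at the right

How it is judged:
By the outcome, as a careful person would: the job done as asked, in the order asked, and still so for the second after the job is handed in, while the arm keeps its last pose, push and grip.
It also fails if it takes over 61 s, if anything falls off the work surface, if the arm or the gripper's body presses on something with over 40 N, if the wrist force passes 120 N, or if a joint passes its speed limit or range.

## Working session

There is one attempt and no reset: what is moved stays moved. The work goes in short steps, Python scripts to look and compute and a tool call to move; the robot and the scene stay as the last step left them, time stands still between calls to the robot, and variables do not carry over. Pictures are saved under pics/ and viewed, at most 10 in all, crops included, and the job is handed in when it is done.

Besides the shell and the picture viewer there is one more tool, called after "Request:" by a JSON object that holds its "name" and its "arguments", one argument or row to a line. carry_out: Moves the arm, as the interface text tells. Its arguments: {"type":"object","properties":{"rows":{"type":"array"},"jaw":{"type":"number"},"force":{"type":"number"}},"required":["rows"]}

```bash
mkdir -p pics; ls
cat > h.py <<'E'
import numpy as np, cv2
from plant import robot
from scipy.spatial.transform import Rotation as Ro
def ray(name,px):
    m=robot.camera_model(name)
    if name!='wrist':
        d=np.array([(px[0]-m['cx'])/m['fx'],(px[1]-m['cy'])/m['fy'],1.]);R=np.array(m['R']);t=np.array(m['t'])
        return -R.T@t, R.T@d/np.linalg.norm(d)
    s=robot.read_state();T=np.eye(4);T[:3,:3]=Ro.from_rotvec(s['orientation']).as_matrix();T[:3,3]=s['tool_pos']
    x=(px[0]-m['cx']);y=(px[1]-m['cy']);xx=x/m['fx'];yy=y/m['fy'];th=np.hypot(xx,yy)
    d=np.array([np.sin(th)*xx/(th+1e-12),np.sin(th)*yy/(th+1e-12),np.cos(th)])
    M=T@np.array(m['mount']);return M[:3,3],M[:3,:3]@d
def atz(name,px,z):
    o,d=ray(name,px);return o+d*(z-o[2])/d[2]
def tri(rays):
    A=sum(np.eye(3)-np.outer(d,d) for o,d in rays);b=sum((np.eye(3)-np.outer(d,d))@o for o,d in rays)
    return np.linalg.solve(A,b)
def proj(name,X):
    m=robot.camera_model(name);c=np.array(m['R'])@X+m['t'];return m['fx']*c[0]/c[2]+m['cx'],m['fy']*c[1]/c[2]+m['cy']
def save(name,f):
    im=robot.read_camera(name);cv2.imwrite('pics/'+f,im[:,:,::-1]);return im
E
python3 - <<'E'
from h import *
print(robot.grip_depth, robot.read_state())
save('scene','s1.png');save('top','t1.png')
for c in ('scene','top'):
    m=robot.camera_model(c);print(c,-np.array(m['R']).T@m['t'],m['fx'])
    for n in ('cell','lid','cock_grip','pin_grip','pin_stand','body_hole','lid_hole','o_ring_tin'):
        r=robot.outline_of(c,n)
        for q in r[:2]: 
            ys,xs=np.where(q['pixels']);print(n,round(q['conf'],2),q['pixel'],xs.min(),xs.max(),ys.min(),ys.max())
print(robot.camera_model('wrist'))
E
```

```text
pics
0.0188 {'t': 0.0, 'q': array([-1.25539096e+00,  1.31122202e-01,  1.48924208e+00,  1.12319975e-05,
        1.52299193e+00, -8.53959744e-02]), 'dq': array([-0.00074145,  0.00155428,  0.00140777,  0.00098506,  0.0015515 ,
        0.00101232]), 'joint_torque': array([ 3.29138211e-04, -5.59835565e+01, -4.91757739e+01,  7.68193323e-02,
        3.52111564e-02, -1.31708880e-04]), 'tool_pos': array([ 0.23394989, -0.55191502,  0.21763114]), 'orientation': array([-3.07700169e+00, -6.25021877e-01,  3.00209661e-04]), 'force': array([ 1.08027956,  0.46659446, -0.66942879]), 'wrist_torque': array([-0.05343808, -0.00793738, -0.00554048]), 'gripper_force': 0.0, 'opening': 0.09305264196882837}
scene [-0.00938603  0.55813902  0.5603969 ] 475.8998650701738
cell 0.9 [343.4, 235.5] 305 409 173 266
lid 0.78 [330.8, 201.6] 311 354 174 218
cock_grip 0.66 [408.5, 210.1] 400 419 205 221
cock_grip 0.63 [391.6, 230.7] 384 400 227 242
pin_grip 0.84 [352.1, 259.7] 348 361 247 271
pin_stand 0.9 [354.8, 280.2] 339 370 263 294
pin_stand 0.5 [382.3, 202.7] 371 386 199 206
body_hole 0.68 [341.6, 232.6] 305 408 174
[... 358 characters left out ...]
 293 305 262 275
pin_stand 0.75 [302.7, 274.3] 286 316 258 288
pin_stand 0.22 [368.8, 271.9] 365 375 262 284
body_hole 0.68 [363.7, 227.3] 321 415 178 296
lid_hole 0.76 [375.0, 189.7] 344 405 179 201
o_ring_tin 0.8 [467.9, 245.9] 456 480 235 259
{'fx': 371.64829954431775, 'fy': 371.64829954431775, 'cx': 316.5171824968116, 'cy': 236.71468856328596, 'mount': array([[-3.41305065e-04, -9.69286186e-01, -2.45935304e-01,
         6.71232042e-02],
       [ 9.99999306e-01, -6.08171030e-04,  1.00915544e-03,
        -7.64272474e-04],
       [-1.12773116e-03, -2.45934789e-01,  9.69285721e-01,
        -1.65890687e-01],
       [ 0.00000000e+00,  0.00000000e+00,  0.00000000e+00,
         1.00000000e+00]])}
```

Run:
```python
from h import *
a=cv2.imread('pics/s1.png')[150:310,270:440];b=cv2.imread('pics/t1.png')[160:320,250:500]
cv2.imwrite('pics/c1.png',np.vstack([cv2.resize(b,(500,320),interpolation=2)]));cv2.imwrite('pics/c2.png',cv2.resize(a,(510,480),interpolation=2))
kn=tri([ray('scene',(352.1,258)),ray('top',(299,270))]);print('pin',kn)
ck=tri([ray('scene',(391.6,233)),ray('top',(369.6,272))]);print('cock',ck, atz('top',(369.6,272),.074))
print('stand top',atz('top',(302.7,274.3),.03))
```

```text
pin [ 0.42110762 -0.1498047   0.06910605]
cock [ 0.41128575 -0.29640307  0.06385139] [ 0.41215697 -0.29467989  0.074     ]
stand top [ 0.41551764 -0.15654753  0.03      ]
```

View pics/c1.png

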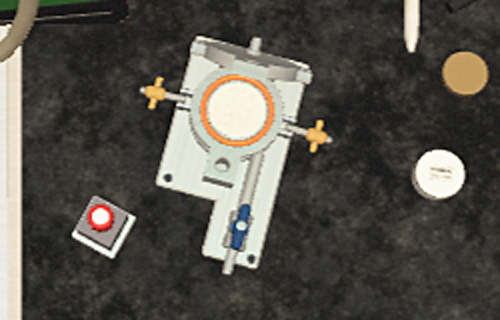

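View pics/c2.png

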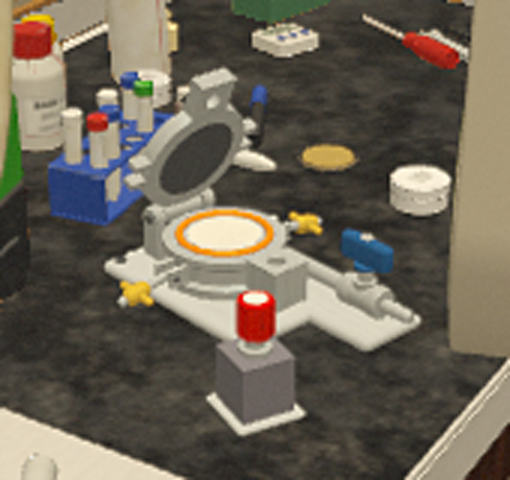

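The pictures show the cell yawed about -15°, with the lid open and leaning back. In the top crop the blue handle is at (240,226), the red knob at (100,215), the gasket centre at (237,110) and the ear hole at (222,163). In the scene crop the lid hole is at (211,97).

```bash
cat > m.py <<'E'
from h import *
im=cv2.imread('pics/t1.png');hs=cv2.cvtColor(im,cv2.COLOR_BGR2HSV)
def blob(lo,hi,x0,x1,y0,y1):
    m=cv2.inRange(hs,lo,hi);k=np.zeros_like(m);k[y0:y1,x0:x1]=m[y0:y1,x0:x1];ys,xs=np.where(k);return xs,ys
# orange gasket: ellipse via hull
xs,ys=blob((5,150,150),(18,255,255),340,400,185,240)
el=cv2.fitEllipse(cv2.convexHull(np.c_[xs,ys].astype(np.int32)));print('gasket',el,atz('top',el[0],.044))
xs,ys=blob((95,80,40),(125,255,255),360,380,255,295)
p=np.array([atz('top',q,.072) for q in zip(xs,ys)])[:,:2];c=p.mean(0);w,v=np.linalg.eigh(np.cov((p-c).T));print('handle',c,np.degrees(np.arctan2(v[1,1],v[0,1])),4*np.sqrt(w)/1.15)
xs,ys=blob((18,100,120),(30,255,255),315,420,195,240)
for s in (xs<350,xs>390): print('bolt',atz('top',(xs[s].mean(),ys[s].mean()),.024))
yaw=np.radians(-15);R=np.array([[np.cos(yaw),-np.sin(yaw)],[np.sin(yaw),np.cos(yaw)]])
g=atz('top',el[0],.044)[:2];o=g-R@[.005,0];print('origin',o,'cock pred',o+R@[-.118,-.034],'earhole',o+R@[-.056,0])
# lid hole via plane cell y=0
n=np.array([-np.sin(yaw),np.cos(yaw),0]);
for px in ((340.3,182.3),(341,175)):
    oo,d=ray('scene',px);X=oo+d*(n@(np.r_[o,0]-oo))/(n@d);l=R.T@(X[:2]-o);print('lid pt cell',l,X[2],'ang',np.arctan2(X[2]-.046,.062-l[0]),np.hypot(X[2]-.046,.062-l[0]))
E
python3 m.py
```

```text
gasket ((368.1749572753906, 214.81736755371094), (35.34862518310547, 36.15784454345703), 124.13712310791016) [ 0.53831662 -0.29833235  0.044     ]
handle [ 0.40986288 -0.29491029] 163.31582306770846 [0.0133994  0.04672701]
bolt [ 0.56409752 -0.21212322  0.024     ]
bolt [ 0.51288321 -0.38497229  0.024     ]
origin [ 0.53348699 -0.29703826] cock pred [ 0.41070789 -0.29933909] earhole [ 0.47939514 -0.28254439]
lid pt cell [ 1.34938873e-02 -5.89406891e-17] 0.15620367009747194 ang 1.156164037506263 0.12040636142379212
lid pt cell [1.08312448e-02 2.25476657e-17] 0.1747365843610415 ang 1.192474059037696 0.13853284686366876
```

Request:
{"name": "carry_out", "arguments": {
  "rows": [
    [0.262, -0.168, 0, 0, 0, -140],
    [0.262, -0.168, 0, 0, 0, -140],
    [0.262, -0.168, 0, 0, 0, -140],
    [0.262, -0.168, 0, 0, 0, -140],
    [0.262, -0.168, 0, 0, 0, -140],
    [0.262, -0.168, 0, 0, 0, -140],
    [0.262, -0.168, 0.05, 0, 0, -140],
    [0.262, -0.168, 0.06, 0, 0, -140],
    [0.262, -0.168, 0.06, 0, 0, -140],
    [0.262, -0.168, 0.06, 0, 0, -140],
    [0.262, -0.168, 0.06, 0, 0, -140],
    [0.262, -0.168, 0.06, 0, 0, -140]
  ],
  "jaw": 130,
  "force": 40
}}

```text
t: 2.4
tool_pos: [0.4098, -0.2956, 0.1587]
orientation: [0.754, 3.05, -0.0]
force: [0.6, 0.1, 0.7]
opening: 0.0455
gripper_force: 0.0
```

```bash
cat > w.py <<'E'
from h import *
s=robot.read_state();R=Ro.from_rotvec(s['orientation']).as_matrix();print(s['t'],s['tool_pos'],np.degrees(np.arctan2(R[1,0],R[0,0])))
im=save('wrist','w1.png')
for n,z in (('cock_grip',.074),('pin_grip',.08)):
    for q in robot.outline_of('wrist',n)[:2]:
        ys,xs=np.where(q['pixels']);p=np.array([atz('wrist',k,z) for k in zip(xs,ys)])[:,:2];c=p.mean(0);w,v=np.linalg.eigh(np.cov((p-c).T))
        print(n,q['conf'],q['pixel'],c,np.degrees(np.arctan2(v[1,1],v[0,1])),np.sqrt(12*w))
E
python3 w.py
```

```text
2.4 [ 0.40984176 -0.29555047  0.15872782] 152.23727586179197
cock_grip 0.61 [319.3, 239.7] [ 0.40835022 -0.29504867] 162.73931285208133 [0.01319509 0.04521815]Traceback (most recent call last):
  File "w.py", line 6, in <module>
    ys,xs=np.where(q['pixels']);p=np.array([atz('wrist',k,z) for k in zip(xs,ys)])[:,:2];c=p.mean(0);w,v=np.linalg.eigh(np.cov((p-c).T))
                                            ~~~^^^^^^^^^^^^^
  File "h.py", line 14, in atz
    o,d=ray(name,px);return o+d*(z-o[2])/d[2]
        ~~~^^^^^^^^^
  File "h.py", line 9, in ray
    s=robot.read_state();T=np.eye(4);T[:3,:3]=Ro.from_rotvec(s['orientation']).as_matrix();T[:3,3]=s['tool_pos']
ValueError: time passes only in moves, steps and waits
```

View pics/w1.png

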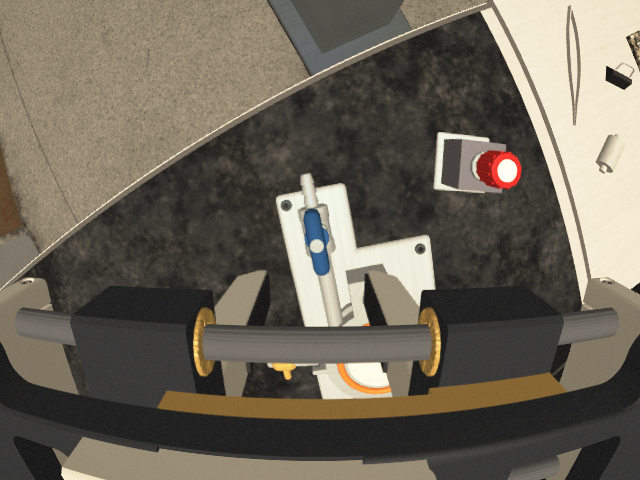

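The wrist picture shows the blue handle at (317,242), between the fingers and in line with the top-camera fix. The pin is at (500,170).

Request:
{"name": "carry_out", "arguments": {
  "rows": [
    [-0.001, 0, 0.03, 0, 0, -6],
    [-0.001, 0, 0.06, 0, 0, -11],
    [-0.001, 0, 0.09, 0, 0, -11],
    [-0.001, 0, 0.112, 0, 0, -11],
    [-0.001, 0, 0.112, 0, 0, -11]
  ]
}}

```text
t: 3.18
tool_pos: [0.4093, -0.2948, 0.0448]
orientation: [-0.473, -3.102, -0.004]
force: [-1.0, 0.1, -1.2]
opening: 0.0454
gripper_force: 0.0
```

Request:
{"name": "carry_out", "arguments": {
  "rows": [
    [0, 0, 0, 0, 0, 0],
    [0, 0, 0, 0, 0, 0],
    [0, 0, 0, 0, 0, 0],
    [0, 0, 0, 0, 0, 0]
  ],
  "jaw": 255,
  "force": 35
}}

```text
t: 3.68
tool_pos: [0.411, -0.2964, 0.0473]
orientation: [0.468, 3.106, -0.001]
force: [-0.8, -1.0, 1.8]
opening: 0.0117
gripper_force: 35.0
```

Request:
{"name": "carry_out", "arguments": {
  "rows": [
    [0, 0, 0, 0, 0, 9],
    [0, 0, 0, 0, 0, 18],
    [0, 0, 0, 0, 0, 27],
    [0, 0, 0, 0, 0, 36],
    [0, 0, 0, 0, 0, 45],
    [0, 0, 0, 0, 0, 54],
    [0, 0, 0, 0, 0, 63],
    [0, 0, 0, 0, 0, 72],
    [0, 0, 0, 0, 0, 81],
    [0, 0, 0, 0, 0, 89],
    [0, 0, 0, 0, 0, 89]
  ]
}}

```text
t: 5.05
tool_pos: [0.4118, -0.296, 0.0472]
orientation: [2.51, 1.887, 0.002]
force: [5.0, 1.8, 0.6]
opening: 0.0118
gripper_force: 35.0
```

Request:
{"name": "carry_out", "arguments": {
  "rows": [
    [0, 0, 0, 0, 0, 0],
    [0, 0, 0, 0, 0, 0],
    [0, 0, -0.03, 0, 0, 0],
    [0, 0, -0.08, 0, 0, 0],
    [0, 0, -0.14, 0, 0, 0],
    [0, 0, -0.16, 0, 0, 0],
    [0, 0, -0.16, 0, 0, 0]
  ],
  "jaw": 130
}}

```text
t: 5.92
tool_pos: [0.4115, -0.297, 0.2087]
orientation: [2.507, 1.886, 0.001]
force: [0.2, 0.4, 0.3]
opening: 0.0457
gripper_force: 0.0
```

```bash
sed -i 's/    s=robot.read_state();T=np/    s=ST or ST.update(robot.read_state()) or ST;T=np/; s/^def ray/ST={}\ndef ray/' h.py
cat > w2.py <<'E'
from h import *
ST.update(robot.read_state());R=Ro.from_rotvec(ST['orientation']).as_matrix();print(ST['tool_pos'],np.degrees(np.arctan2(R[1,0],R[0,0])))
save('top','t2.png');im=cv2.imread('pics/t2.png')
im2=save('wrist','w2.png')
for q in robot.outline_of('wrist','cock_grip')[:2]:
    ys,xs=np.where(q['pixels']);p=np.array([atz('wrist',k,.074) for k in zip(xs,ys)])[:,:2];c=p.mean(0);w,v=np.linalg.eigh(np.cov((p-c).T))
    print(q['conf'],q['pixel'],c,np.degrees(np.arctan2(v[1,1],v[0,1])),np.sqrt(12*w))
for q in robot.outline_of('wrist','pin_grip')[:2]: print(q['conf'],q['pixel'],atz('wrist',q['pixel'],.075))
E
python3 w2.py
```

```text
[ 0.41151755 -0.29696604  0.20868276] 73.910275281548
0.93 [317.7, 226.3] [ 0.41222367 -0.29544702] 74.04548548855254 [0.01354731 0.04597538]
0.8 [280.7, 57.0] [ 0.42242863 -0.15484482  0.075     ]
0.73 [429.3, 191.8] [ 0.51020509 -0.29408618  0.075     ]
```

Cock is shut: the handle now sits at 74° in the world. Next, the lid, with the closed fingers going behind it.

Request:
{"name": "carry_out", "arguments": {
  "rows": [
    [0.0, 0.03, -0.015, 0, 0, -10],
    [0.01, 0.07, -0.015, 0, 0, -20],
    [0.02, 0.11, -0.015, 0, 0, -30],
    [0.03, 0.15, -0.015, 0, 0, -40],
    [0.034, 0.18, -0.015, 0, 0, -50],
    [0.034, 0.18, -0.015, 0, 0, -60],
    [0.034, 0.18, -0.015, 0, 0, -70],
    [0.034, 0.18, -0.015, 0, 0, -80],
    [0.034, 0.18, 0.0, 0, 0, -89.5],
    [0.034, 0.18, 0.0, 0, 0, -89.5]
  ],
  "jaw": 255
}}

```text
t: 7.38
tool_pos: [0.5915, -0.3124, 0.203]
orientation: [-0.455, -3.103, -0.004]
force: [-0.1, 0.1, -0.9]
opening: 0.0007
gripper_force: 0.0
```

Run:
```python
from h import *
ST.update(robot.read_state());p=ST['tool_pos'];R=Ro.from_rotvec(ST['orientation']).as_matrix()
print(p,np.degrees(np.arctan2(R[1,0],R[0,0])))
y=np.radians(-16.6);C=np.array([[np.cos(y),-np.sin(y)],[np.sin(y),np.cos(y)]]);o=np.array([.5343,-.2966])
for cx,z in ((.062,.138),(.0509,.138),(.0283,.1314),(.0119,.1215),(-.0021,.1086),(-.0133,.0931),(-.0212,.0757),(-.0248,.0612),(-.0252,.059)):
    w=np.r_[o+C@[cx,0],z];print(np.round(R.T@(w-p),4))
save('scene','s3.png');a=cv2.imread('pics/s3.png')[80:300,250:450];cv2.imwrite('pics/c3.png',cv2.resize(a,(500,550)))
```

```text
[ 0.59153143 -0.31240919  0.20295261] 163.32467353603369
[-0.003  -0.0013  0.0649]
[ 0.0081 -0.0013  0.065 ]
[ 0.0307 -0.0014  0.0717]
[ 0.047  -0.0014  0.0817]
[ 0.0609 -0.0014  0.0947]
[ 0.072  -0.0015  0.1103]
[ 0.0798 -0.0015  0.1277]
[ 0.0834 -0.0015  0.1422]
[ 0.0838 -0.0015  0.1444]
```

View pics/c3.png

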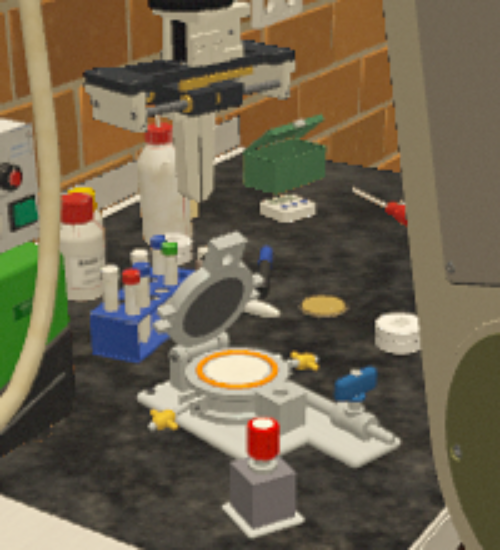

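Scene picture: the closed fingers at (195,200) hang behind the open lid, whose ear is at (228,245). The cock handle, at (355,383), is across the pipe.

Request:
{"name": "carry_out", "arguments": {
  "rows": [
    [-0.003, -0.0015, 0.04, 0, 0, 0],
    [-0.003, -0.0015, 0.067, 0, 0, 0],
    [0.008, -0.0015, 0.067, 0, 0, 0],
    [0.02, -0.0015, 0.069, 0, 0, 0],
    [0.031, -0.0015, 0.074, 0, 0, 0],
    [0.047, -0.0015, 0.084, 0, 0, 0],
    [0.061, -0.0015, 0.097, 0, 0, 0],
    [0.072, -0.0015, 0.113, 0, 0, 0],
    [0.08, -0.0015, 0.13, 0, 0, 0],
    [0.083, -0.0015, 0.143, 0, 0, 0],
    [0.084, -0.0015, 0.147, 0, 0, 0],
    [0.084, -0.0015, 0.147, 0, 0, 0]
  ]
}}

```text
t: 8.93
tool_pos: [0.5122, -0.291, 0.0602]
orientation: [-0.455, -3.108, 0.0]
force: [-3.9, 0.4, 6.1]
opening: 0.0005
gripper_force: 3.3
```

Request:
{"name": "carry_out", "arguments": {
  "rows": [
    [0, 0, 0.002, 0, 0, 0],
    [0, 0, 0.003, 0, 0, 0],
    [0, 0, 0.003, 0, 0, 0]
  ]
}}

```text
t: 9.3
tool_pos: [0.512, -0.291, 0.0579]
orientation: [-0.454, -3.108, 0.0]
force: [-8.9, 2.4, 10.8]
opening: 0.0003
gripper_force: 5.8
```

Request:
{"name": "carry_out", "arguments": {
  "rows": [
    [0, 0, -0.03, 0, 0, 0],
    [0, 0, -0.08, 0, 0, 0],
    [0.02, 0.02, -0.13, 0, 0, 0],
    [0.06, 0.05, -0.15, 0, 0, 0],
    [0.1, 0.08, -0.15, 0, 0, 0],
    [0.127, 0.106, -0.15, 0, 0, 0],
    [0.127, 0.106, -0.15, 0, 0, 0],
    [0.127, 0.106, -0.15, 0, 0, 0]
  ],
  "jaw": 80
}}

```text
t: 10.3
tool_pos: [0.4213, -0.1532, 0.2071]
orientation: [0.453, 3.108, -0.001]
force: [-0.0, 0.3, 1.0]
opening: 0.0637
gripper_force: 0.0
```

```bash
cat > w3.py <<'E'
from h import *
import sys
ST.update(robot.read_state());p=ST['tool_pos'];R=Ro.from_rotvec(ST['orientation']).as_matrix();print(p,np.degrees(np.arctan2(R[1,0],R[0,0])))
im=save('wrist','w%s.png'%sys.argv[1]);hs=cv2.cvtColor(im,cv2.COLOR_RGB2HSV)
m=cv2.inRange(hs,(0,150,100),(5,255,255))|cv2.inRange(hs,(174,150,100),(180,255,255))
n,l,st,c=cv2.connectedComponentsWithStats(m)
for i in range(1,n):
    if st[i,4]>60: print(st[i],c[i])
for q in robot.outline_of('wrist','pin_grip')[:2]:
    ys,xs=np.where(q['pixels']);print(q['conf'],q['pixel'],xs.min(),xs.max(),ys.min(),ys.max(),atz('wrist',q['pixel'],.082),atz('wrist',((xs.min()+xs.max())/2,(ys.min()+ys.max())/2),.089))
E
python3 w3.py 3
```

```text
[ 0.421314   -0.15320235  0.20710187] 163.39592161914769
[300 210  34  39 620] [316.37741935 227.62096774]
0.95 [317.1, 229.9] 299 333 210 247 [ 0.42108586 -0.15283043  0.082     ] [ 0.41818595 -0.15286357  0.089     ]
0.63 [243.6, 379.4] 188 275 299 397 [ 0.54206051 -0.26266035  0.082     ] [ 0.50183628 -0.25727432  0.089     ]
```

View pics/w3.png

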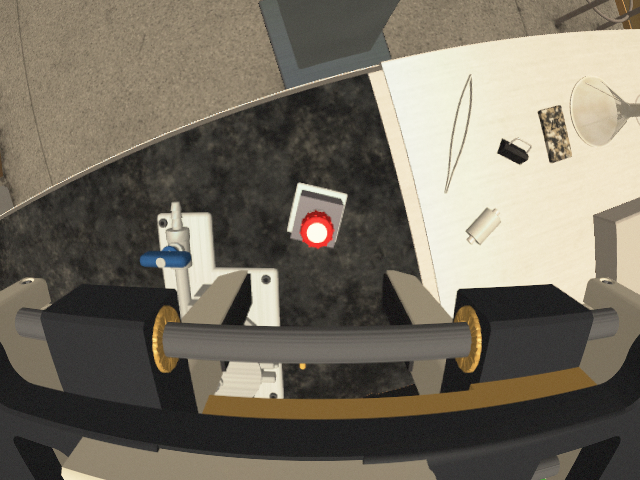

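The wrist picture shows the white-topped knob at (317,233), which puts it under the TCP. The roller, tile and clip are untouched at right. Grasping the pin next.

Request:
{"name": "carry_out", "arguments": {
  "rows": [
    [0, 0.0005, 0.05, 0, 0, 0],
    [0, 0.0005, 0.1, 0, 0, 0],
    [0, 0.0005, 0.135, 0, 0, 0],
    [0, 0.0005, 0.149, 0, 0, 0],
    [0, 0.0005, 0.149, 0, 0, 0],
    [0, 0.0005, 0.149, 0, 0, 0]
  ]
}}

```text
t: 11.15
tool_pos: [0.4222, -0.1532, 0.0594]
orientation: [0.454, 3.106, -0.001]
force: [0.2, -0.1, 1.0]
opening: 0.0637
gripper_force: 0.0
```

Request:
{"name": "carry_out", "arguments": {
  "rows": [
    [0, 0, 0, 0, 0, 0],
    [0, 0, 0, 0, 0, 0],
    [0, 0, 0, 0, 0, 0],
    [0, 0, 0, 0, 0, 0]
  ],
  "jaw": 255,
  "force": 50
}}

```text
t: 11.65
tool_pos: [0.421, -0.1523, 0.0578]
orientation: [0.454, 3.108, -0.0]
force: [0.0, -0.7, 0.6]
opening: 0.0283
gripper_force: 0.0
```

Request:
{"name": "carry_out", "arguments": {
  "rows": [
    [0, 0, -0.02, 0, 0, 0],
    [0, 0, -0.05, 0, 0, 0],
    [0, 0, -0.09, 0, 0, 0],
    [0, 0, -0.12, 0, 0, 0],
    [0, 0, -0.12, 0, 0, 0],
    [0, 0, -0.12, 0, 0, 0]
  ]
}}

```text
t: 12.4
tool_pos: [0.4204, -0.1521, 0.1764]
orientation: [-0.454, -3.107, -0.001]
force: [-0.6, 0.4, -0.8]
opening: 0.0253
gripper_force: 50.0
```

Run:
```python
from h import *
ST.update(robot.read_state());print(ST['tool_pos'],ST['force'],ST['opening'])
im=save('wrist','w4.png')
im=save('top','t4.png');im=im[:,:,::-1]
for n in ('lid','lid_hole','o_ring_tin'):
    for q in robot.outline_of('top',n)[:1]: print(n,q['conf'],q['pixel'])
a=cv2.resize(im[170:300,310:430],(480,520),interpolation=2);save('scene','s4.png');b=cv2.imread('pics/s4.png')[140:300,270:430];b=cv2.resize(b,(320,520) if 0 else (320,320),interpolation=2)
b=cv2.copyMakeBorder(b,0,200,0,0,cv2.BORDER_CONSTANT);cv2.imwrite('pics/c4.png',np.hstack([a,b]))
```

```text
[ 0.42036661 -0.1520888   0.17637515] [-0.64554342  0.40235776 -0.81024947] 0.025322090117561532
lid 0.86 [367.4, 216.0]
lid_hole 0.76 [366.5, 216.4]
o_ring_tin 0.75 [470.1, 247.5]
```

View pics/c4.png

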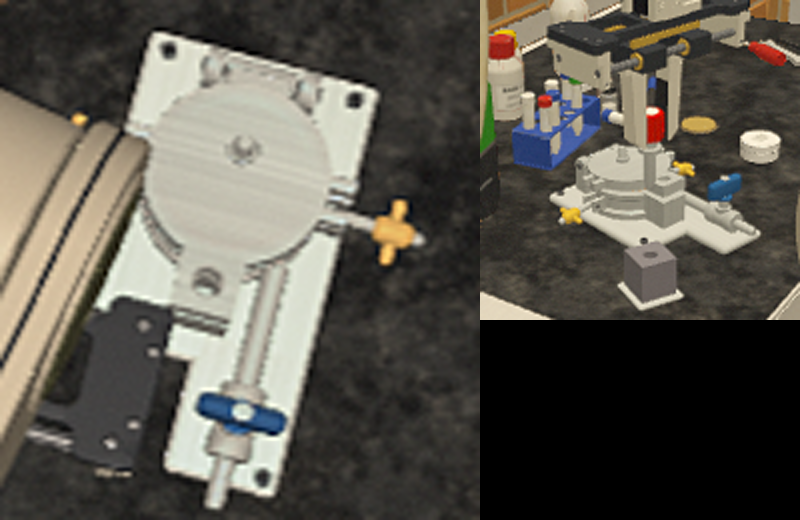

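View pics/w4.png

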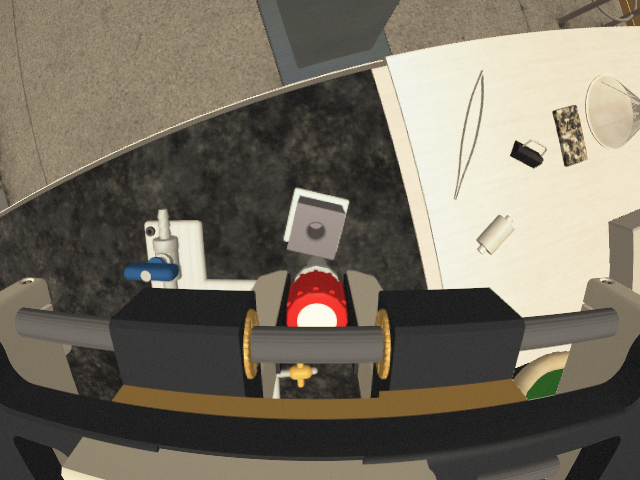

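The top crop shows the lid closed, the ear hole at (207,281) and the handle across the pipe. The wrist picture shows the knob upright between the pads at (317,315), with the stand's hole at (315,231).

Run:
```python
from h import *
ST.update(robot.read_state());p=ST['tool_pos'];R=Ro.from_rotvec(ST['orientation']).as_matrix()
X=atz('wrist',(317.5,316),p[2]+.031);print('knob top in tool',R.T@(X-p))
print('stand hole',atz('wrist',(315.5,231),.048))
a=cv2.imread('pics/t4.png',0)[230:252,350:374];w=(90-a.astype(float)*1).clip(0)
hx=atz('top',(361.75,240.3),.0635);print('lid hole top',hx)
y=np.radians(-16.6);C=np.array([[np.cos(y),-np.sin(y)],[np.sin(y),np.cos(y)]])
print('pred',np.array([.5343,-.2966])+C@[-.0555,0])
d=cv2.imread('pics/t4.png',0)[234:247,355:369];print(d)
# lid disc centre as check
```

```text
knob top in tool [ 0.00139072  0.00048836 -0.03099753]
stand hole [ 0.42114547 -0.15329539  0.048     ]
lid hole top [ 0.48005325 -0.28149818  0.0635    ]
pred [ 0.4811131 -0.2807443]
[[191 192 192 192 192 192 190 190 189 188 187 190 194 192]
 [194 192 190 190 192 192 196 196 194 192 191 189 188 188]
 [186 197 197 198 191 186 181 179 188 195 193 192 190 190]
 [193 194 198 192 154 119 104 110 144 177 189 192 189 192]
 [200 200 195 165 133 135 149 136 103 117 168 191 192 188]
 [203 206 198 166 139 110 111 134 140 106 148 189 197 193]
 [199 203 193 137  91  88  93  98 123 129 159 188 193 195]
 [189 192 183 135 129 125  95  84  86 126 166 195 199 196]
 [196 196 193 173 192 212 217 178 107  95 170 203 203 201]
 [197 200 203 201 172 179 197 186 130 143 191 200 197 197]
 [198 196 198 200 200 190 186 184 191 192 191 189 189 191]
 [201 199 200 199 197 197 196 200 201 202 200 194 190 193]
 [180 197 204 202 200 199 199 197 198 195 195 197 198 205]]
```

Request:
{"name": "carry_out", "arguments": {
  "rows": [
    [-0.03, -0.034, 0, 0, 0, 0],
    [-0.06, -0.068, 0, 0, 0, 0],
    [-0.085, -0.096, 0, 0, 0, 0],
    [-0.094, -0.106, 0, 0, 0, 0],
    [-0.094, -0.106, 0.02, 0, 0, 0],
    [-0.094, -0.106, 0.045, 0, 0, 0],
    [-0.094, -0.106, 0.056, 0, 0, 0],
    [-0.094, -0.106, 0.056, 0, 0, 0],
    [-0.094, -0.106, 0.056, 0, 0, 0]
  ]
}}

```text
t: 13.82
tool_pos: [0.4811, -0.2807, 0.1225]
orientation: [0.453, 3.108, -0.001]
force: [0.1, -0.1, -0.8]
opening: 0.0254
gripper_force: 50.0
```

Run:
```python
from h import *
ST.update(robot.read_state());p=ST['tool_pos'];R=Ro.from_rotvec(ST['orientation']).as_matrix();print(p,ST['opening'],ST['force'])
w=save('wrist','w5.png')[:,:,::-1];s=save('scene','s5.png')[:,:,::-1]
t=p+R@np.array([.0005,0,.0518]);print('tip',t,'scene px',proj('scene',t),'hole px',proj('scene',np.array([.4806,-.281,.064])))
cv2.imwrite('pics/c5.png',np.hstack([cv2.resize(w[200:340,240:400],(400,350),interpolation=2),cv2.resize(s[200:260,310:380],(400,350),interpolation=2)]))
```

```text
[ 0.48106059 -0.28073877  0.12251162] 0.025386026876252656 [ 0.10280451 -0.14667233 -0.80913562]
tip [ 0.48063346 -0.28063152  0.07071108] scene px (np.float64(360.3075143163804), np.float64(225.57010656218296)) hole px (np.float64(360.3768670698996), np.float64(228.13058143274648))
```

View pics/c5.png

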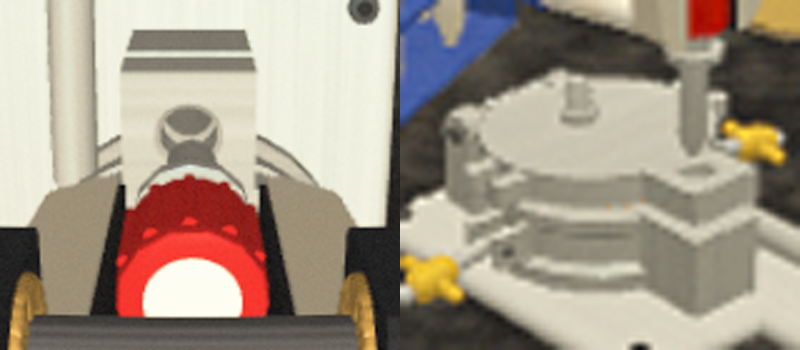

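The tip hangs just above the hole. It is centred in the wrist view and about 1 mm too far back in the scene view.

Request:
{"name": "carry_out", "arguments": {
  "rows": [
    [0.001, 0, 0.004, 0, 0, 0],
    [0.001, 0, 0.008, 0, 0, 0],
    [0.001, 0, 0.012, 0, 0, 0],
    [0.001, 0, 0.016, 0, 0, 0],
    [0.001, 0, 0.016, 0, 0, 0]
  ]
}}

```text
t: 14.55
tool_pos: [0.4794, -0.2803, 0.105]
orientation: [-0.454, -3.108, -0.001]
force: [-0.7, 0.5, -0.8]
opening: 0.0251
gripper_force: 50.0
```

Request:
{"name": "carry_out", "arguments": {
  "rows": [
    [0, 0, 0.004, 0, 0, 0],
    [0, 0, 0.008, 0, 0, 0],
    [0, 0, 0.012, 0, 0, 0],
    [0, 0, 0.012, 0, 0, 0]
  ]
}}

```text
t: 15.05
tool_pos: [0.4794, -0.2803, 0.0931]
orientation: [-0.454, -3.108, -0.001]
force: [-0.4, 0.6, -0.8]
opening: 0.0252
gripper_force: 50.0
```

Request:
{"name": "carry_out", "arguments": {
  "rows": [
    [0, 0, 0.004, 0, 0, 0],
    [0, 0, 0.008, 0, 0, 0],
    [0, 0, 0.012, 0, 0, 0],
    [0, 0, 0.015, 0, 0, 0],
    [0, 0, 0.015, 0, 0, 0]
  ]
}}

```text
t: 15.68
tool_pos: [0.4794, -0.2804, 0.0781]
orientation: [-0.454, -3.108, -0.001]
force: [-1.5, 0.1, -1.2]
opening: 0.0248
gripper_force: 50.0
```

Request:
{"name": "carry_out", "arguments": {
  "rows": [
    [0, 0, 0.003, 0, 0, 0],
    [0, 0, 0.006, 0, 0, 0],
    [0, 0, 0.009, 0, 0, 0],
    [0, 0, 0.01, 0, 0, 0],
    [0, 0, 0.01, 0, 0, 0]
  ]
}}

```text
t: 16.3
tool_pos: [0.4796, -0.2806, 0.0689]
orientation: [-0.454, -3.108, 0.0]
force: [-5.4, 0.5, 5.5]
opening: 0.025
gripper_force: 50.0
```

Request:
{"name": "carry_out", "arguments": {
  "rows": [
    [0.0006, 0, 0.0005, 0, 0, 0],
    [0.0008, 0, 0.001, 0, 0, 0],
    [0.0008, 0, 0.0015, 0, 0, 0],
    [0.0008, 0, 0.0015, 0, 0, 0]
  ]
}}

```text
t: 16.8
tool_pos: [0.4794, -0.2806, 0.0679]
orientation: [0.454, 3.108, -0.001]
force: [-3.6, 0.2, 6.8]
opening: 0.0255
gripper_force: 50.0
```

Request:
{"name": "carry_out", "arguments": {
  "rows": [
    [0.0002, 0, 0.0005, 0, 0, 0],
    [0.0004, 0, 0.001, 0, 0, 0],
    [0.0004, 0, 0.001, 0, 0, 0],
    [0.0004, 0, 0.001, 0, 0, 0]
  ]
}}

```text
t: 17.3
tool_pos: [0.4793, -0.2806, 0.0672]
orientation: [0.454, 3.107, -0.001]
force: [-2.2, 1.0, 8.2]
opening: 0.0251
gripper_force: 50.0
```

Request:
{"name": "carry_out", "arguments": {
  "rows": [
    [0.0002, 0, 0.001, 0, 0, 0],
    [0.0003, 0, 0.002, 0, 0, 0],
    [0.0003, 0, 0.003, 0, 0, 0],
    [0.0003, 0, 0.003, 0, 0, 0]
  ]
}}

```text
t: 17.8
tool_pos: [0.4792, -0.2808, 0.0651]
orientation: [0.454, 3.106, -0.002]
force: [-6.0, 3.0, 16.2]
opening: 0.025
gripper_force: 50.0
```

Request:
{"name": "carry_out", "arguments": {
  "rows": [
    [0.0002, 0, 0.001, 0, 0, 0],
    [0.0003, 0, 0.0015, 0, 0, 0],
    [0.0003, 0, 0.0015, 0, 0, 0],
    [0.0003, 0, 0.0015, 0, 0, 0]
  ]
}}

```text
t: 18.3
tool_pos: [0.4793, -0.2809, 0.065]
orientation: [0.453, 3.106, -0.002]
force: [-9.5, 5.8, 24.1]
opening: 0.0254
gripper_force: 50.0
```

Run:
```python
from h import *
s=robot.read_state();print(s['tool_pos'],s['force'],s['gripper_force'])
w=save('top','t6.png')[:,:,::-1];s=save('scene','s6.png')[:,:,::-1]
cv2.imwrite('pics/c6.png',np.hstack([cv2.resize(w[170:300,310:430],(320,350),interpolation=2),cv2.resize(s[190:270,300:410],(480,350),interpolation=2)]))
```

```text
[ 0.47934302 -0.28088687  0.06497005] [-9.54290722  5.76928893 24.08445653] 50.00799536705017
```

View pics/c6.png

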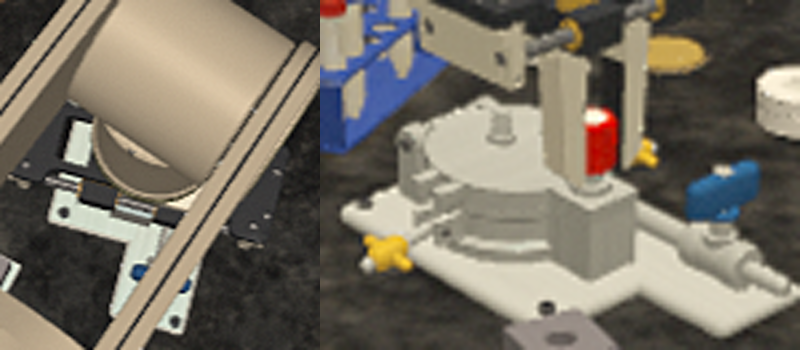

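The lid is flush and the collar is seated on the ear. The last 1.5 mm of command moved the tool only 0.1 mm and added 8 N, so it is on the hard stop. The cock is still shut.

```bash
python3 -c "
from plant import robot
print(robot.close_job())"
```

```text
the job is handed in; nothing more can be done
None
```

I handed the job in at about 18 s: the drain cock is shut, the lid is folded down, and the pin is through the ear, held down at about 24 N with the lid pressed against its stop; the other things on the bench were left alone.

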